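# Free and open the pizza oven's flue damper

### The job

Open the flue on top of the red pizza oven: push the steel locking pin back along its channel by its upright yellow-tipped lug, so it leaves the damper's bore, feeling for the side notch until the lug drops over sideways into it and stays parked there. Then slide the damper fully open by its black tab, and leave the spoon rest, canister and bowls where they are.

Things in the scene. Friction and masses are not known exactly. Their poses are not given: they have to be found in the camera images.
- oven: Red enamel pizza oven, fixed, 380 (x) x 460 (y) x 220 mm high, flat roof at z = 220 mm. Origin: centre of its underside on the worktop; -x is its front (mouth, igniter), z up; yaw varies. On the roof: a steel pin channel along y with the locking pin, the damper at its +y end, and the spoon rest. Coordinates below are in this oven frame.
- channel (a point): Point on the channel's axis: x = -50, y = -75, z = 232 mm (12 mm above the roof). Channel runs along y from -150 to +5; walls 24 mm high, faces 7 mm from the axis, near (-x) wall 6 mm, far wall 8 mm thick. End roofs, top 25 mm above oven roof, cover y -150..-115 and -28..+5; between is the lug's open slot (lug centre -111..-32). In it the lug leans 15 to 21 deg to -x, 3 to +x.
- notch_zone (a point): Middle of the stretch where the side notch may be: x = -60, y = -85 mm, top of the near wall (z = 244 mm). The near (-x) wall has one notch through its full height, 12.5 mm wide in y; its place is NOT reported and differs each time, centre between y = -96 and -74: feel for it. Only there can the lug fall to -x, about 95 deg from upright, knob on the roof; by itself it then stays.
- pin: Loose polished steel pin, 0.14 kg: rod 12 mm thick along its y, from 51 mm behind (-y) to 81 mm ahead (+y) of the origin; lug 8 mm thick along its z. Origin: rod axis at the lug's foot. Starts at y about -42 mm, lug leaning 10 to 20 deg to oven -x, +y end in the damper's bore. Slides and rolls easily (friction 0.25, no spring). Draw it to oven -y; clear of the bore beyond y = -67.
- pin_knob (a point): Centre of the pin's yellow knob (14 mm in diameter), 50 mm along the pin's z axis from its origin.
- damper (a joint): Slide of the steel damper plate (120 x 100 x 4 mm) along the oven's +x, in m: 0 shut, 0.075 fully open at its stop. About 2 N of friction; stays where left. A brass eye 24 mm high on its -y edge (y = +15 to +27 mm), with a 15 mm bore, is held by the pin until this is drawn.
- damper_tab (a point): Middle of the top edge of the damper's upright black tab: 44 mm wide (oven y), 4 mm thick (oven x), 38 mm tall, top 42.5 mm above the oven's roof. Shut, it is at x = -106, y = +77 mm in the oven's frame; it moves with the damper. Clear roof on its -x side (80 mm).
- spoon_rest: Loose round stainless spoon rest, 90 mm across, 14 mm high, with a 55 mm handle along its x; lies on the rear right of the oven's roof. Origin: centre of the dish's underside. Leave alone.
- canister: Frosted glass canister with wooden twist cap, 90 mm in diameter, 162 mm high. Origin: centre of its underside on the worktop. Leave alone.
- bowls: Two nested ceramic prep bowls, 170 mm across, 85 mm high. Origin: centre of the underside. Leave alone.

How it is judged:
By the outcome, as a careful person would: the job done as asked, in the order asked, and still so for the second after the job is handed in, with the robot touching nothing.
It also fails if it takes over 51 s, if anything falls off the work surface, if the arm or the gripper's body presses on something with over 40 N, if the wrist force passes 120 N, or if a joint passes its speed limit or range.

### The arm

A 6-joint arm with a two-finger parallel gripper is mounted at the origin on the work surface. World frame = base frame: x ahead of the robot, y to its left, z up, the work surface at z = 0. Lengths are in m, angles in rad, forces in N, time in s.
With the tool pointing down it reaches from about 0.425 to 0.95 m from the base axis. Payload 3.5 kg.
Tool frame: the origin (TCP) lies between the finger pads; the fingertips stand 19 mm ahead of it and the grasp point (between the pads) is the TCP; z points along the fingers, y is the line along which they close (so a half turn about z gives the same grasp; the last joint's range is limited). The gripper opens to 85 mm and grips with 20 to 120 N. Pads are 22 mm wide; open, the fingers measure 114 mm over their backs; the gripper's body (76 mm by 85 mm) begins 54 mm behind the grasp point. The pads swing forward as they close: fully open they stand 13 mm farther back than shut.
Start: joints at [-1.495, 0.286, 1.577, -0, 1.279, -0.15], TCP at [0.151, -0.658, 0.25] pointing down, gripper open.
Joint ranges: [-2.77, 2.77], [-0.9, 2.22], [0.21, 2.48], [-1.53, 4.67], [0.24, 2.81], [-2.84, 2.84]. Speed limits (rad/s): [2.79, 2.79, 3.14, 3.14, 3.14, 3.14].

### API

Orientations are given as a unit quaternion [x, y, z, w].
In Python, from plant import monitor, eyes, ctrl gives the robot as it stands.
- The arm moves only by the shell command python3 -m handwheel 'ROWS' [FORCE]. ROWS is JSON, a list of rows, each a list of 7 numbers: the shift along the tool's x, y, z in units of 40 cm (1.0 is 40 cm), then the turn, a rotation vector about the tool's x, y, z in units of pi rad (1.0 is pi rad), then the opening, from -1 (shut) to 1 (fully open). A call has 1 to 12 rows; each row is the pose to reach, as a shift and turn from the pose commanded when the call began, along the tool's axes at that moment, turning the shorter way round; what a row does not reach only later rows make up. A row lasts 1/8 s, in which the tool goes at most 62.5 mm and 10.7 degrees, less where a joint would pass 70% of its speed; a pose out of reach is approached as far as the arm can. A call with a number of a shift or a turn outside -1 to 1 is refused whole. A call with a gripper value outside its range is refused whole. The fingers move at their own pace and stop on an object; FORCE is the grip in N (left out, the last holds). Time passes only in rows, so rows that repeat a pose let the fingers close. It gives the time, the measured TCP pose, the force, the opening and the grip force at its end, in the units of the state.
- monitor.get_state(): the state, without advancing time (a new reading comes with each control period).
- eyes.read_camera(name): name is "scene" or "side" or "wrist"; returns the picture (384x512x3 uint8, red, green, blue); there is no depth.
- eyes.camera_params(name): a dict with "K" (3x3 intrinsics, pixels), "R" (3x3) and "t" (3): a world point X has camera coordinates R X + t. Camera axes: x right, y down, z forward; pixel columns grow to the right and rows downward; lengths in m; the calibration is good to about 2 mm. A picture is of the moment at which its call begins: read the wrist's pose just before it. camera_params takes no time and is no camera call; for the wrist camera it gives the pose at the moment of the call.
- ctrl.sign_off(): hands the job in; it is judged then, once.
The state is a dict: "time": time; "qpos": joint angles; "dq": joint speeds; "joint_efforts": joint torques, N m; "eef_pos": TCP position; "tcp_rot": TCP orientation; "contact_force": force on the tool from outside, world axes, zero at the start; "wrist_torque": the same for the moment, N m; "opening": opening from 0.0 (shut) to 1.0 (fully open); "finger_force": force on a finger pad.
Only numpy, scipy, OpenCV 4.12 (cv2) and the standard library are available. Lean on these libraries where they do the work, as an engineer would, in place of code of your own. Each camera call takes 0.05 s, during which the arm holds its last target. There are 200 camera calls.

## Working session

There is one attempt and no reset: what is moved stays moved. The work goes in short steps, Python scripts to look and compute and a shell command to move; the robot and the scene stay as the last step left them, time stands still between calls to the robot, and variables do not carry over. Pictures are saved under pics/ and viewed, at most 10 in all, crops included, and the job is handed in when it is done.

```bash
ls; mkdir -p pics
python3 - <<'E'
from plant import monitor, eyes
import cv2, json
s=monitor.get_state(); print(s)
for n in ("scene","side"):
    p=eyes.camera_params(n); im=eyes.read_camera(n)
    cv2.imwrite(f"pics/{n}0.png",im[:,:,::-1]); print(n,p)
E
```

```text
pics
{'time': 0.0, 'qpos': array([-1.49497843e+00,  2.87183531e-01,  1.57817016e+00, -3.74252360e-06,
        1.27857917e+00, -1.49988325e-01]), 'dq': array([ 2.60669508e-03, -7.13601009e-04, -3.37942951e-05, -1.09615164e-03,
       -3.64030188e-04, -4.24511261e-04]), 'joint_efforts': array([ 8.09371577e-04, -4.05981767e+01, -2.92626822e+01, -1.29258756e-04,
        5.93096047e-03,  1.34350267e-05]), 'eef_pos': array([ 0.15111658, -0.65724589,  0.24893891]), 'tcp_rot': array([ 9.93632470e-01,  1.12663861e-01,  4.15934532e-05, -1.16936356e-03]), 'contact_force': array([ 0.13728046, -0.33975613,  0.11923417]), 'wrist_torque': array([ 0.02398916, -0.02674932,  0.01877027]), 'finger_force': 0.0, 'opening': 1.0011725614694527}
scene {'K': array([[390.75618913,   0.        , 253.73580149],
       [  0.        , 390.75618913, 190.34260677],
       [  0.        ,   0.        ,   1.        ]]), 'R': array([[ 0.68963485,  0.7239847 , -0.0158091 ],
       [ 0.48375958, -0.47683292, -0.73389852],
       [-0.5388696 ,  0.49847419, -0.67907513]]), 't': array([-0.44245877, -0.19132242,  1.78338502])}
side {'K': array([[371.61682408,   0.        , 251.97503471],
       [  0.        , 371.61682408, 191.41572422],
       [  0.        ,   0.        ,   1.        ]]), 'R': array([[-0.98866497, -0.14962256,  0.01243647],
       [-0.12448261,  0.77059342, -0.62505188],
       [ 0.0839384 , -0.61951502, -0.78048413]]), 't': array([0.63511559, 0.20723347, 1.27334137])}
```

Run:
```python
import cv2, numpy as np
a=cv2.imread("pics/scene0.png");b=cv2.imread("pics/side0.png")
cv2.imwrite("pics/s1.png",cv2.resize(a,(800,600),interpolation=cv2.INTER_CUBIC))
cv2.imwrite("pics/s2.png",cv2.resize(b,(800,600),interpolation=cv2.INTER_CUBIC))
```

```text
(no output)
```

View pics/s1.png

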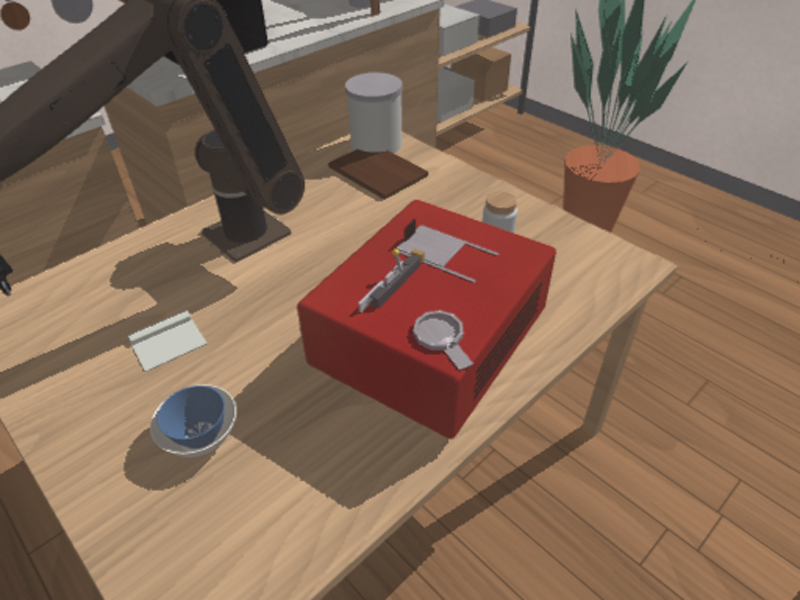

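View pics/s2.png

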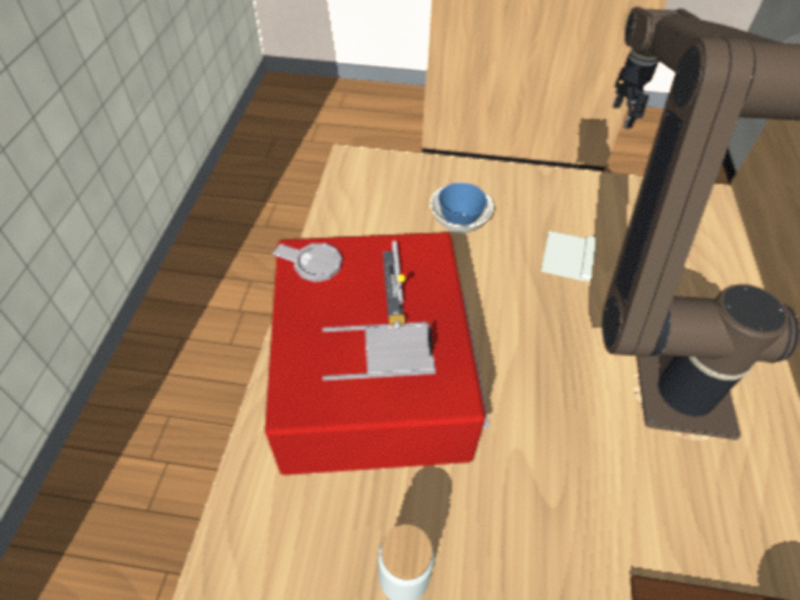

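The scene view shows the oven roof with corners near (417,202), (555,248), (455,377) and (300,307). The side view shows the lug leaning to -x with its knob at (402,279) and the tab at (431,335). I'll rectify the roof plane from both views and fit the oven rectangle.

```bash
cat > h.py <<'E'
import numpy as np, cv2
from plant import eyes
def ray(p,uv,z):
    K,R,t=p["K"],p["R"],p["t"]; uv=np.atleast_2d(uv)
    d=np.c_[uv,np.ones(len(uv))]@np.linalg.inv(K).T@R; c=-R.T@t
    return c+d*((z-c[2])/d[:,2])[:,None]
def proj(p,X):
    q=np.atleast_2d(X)@p["R"].T+p["t"]; q=q@p["K"].T; return q[:,:2]/q[:,2:]
def tri(ps,uvs):
    A=[];b=[]
    for p,uv in zip(ps,uvs):
        M=p["K"]@np.c_[p["R"],p["t"]]
        for i in (0,1):
            r=uv[i]*M[2]-M[i]; A.append(r[:3]); b.append(-r[3])
    return np.linalg.lstsq(np.array(A),np.array(b),rcond=None)[0]
E
python3 - <<'E'
from h import *
ps={n:eyes.camera_params(n) for n in("scene","side")}
for n,seed in (("scene",(430,270)),("side",(330,400))):
    im=cv2.imread(f"pics/{n}0.png"); hsv=cv2.cvtColor(im,cv2.COLOR_BGR2HSV).astype(int)
    x,y=int(seed[0]/1.5625),int(seed[1]/1.5625); print(n,hsv[y,x])
    red=((hsv[...,0]<8)|(hsv[...,0]>172))&(hsv[...,1]>170)
    v=hsv[...,2]; m=(red&(abs(v-v[y,x])<22)).astype(np.uint8)
    k,l,st,_=cv2.connectedComponentsWithStats(m); m=(l==l[y,x])
    q=ray(ps[n],np.argwhere(m)[:,::-1],.22)[:,:2]
    r=cv2.minAreaRect((q*1000).astype(np.float32)); print(r, cv2.boxPoints(r).round())
    h=cv2.convexHull((q*1000).astype(np.float32)); print(cv2.approxPolyDP(h,12,True)[:,0].round())
uv={}
for n in ps:
    im=cv2.imread(f"pics/{n}0.png").astype(int); B,G,R=im[...,0],im[...,1],im[...,2]
    y=((R>180)&(G>130)&(B<90)); y[:140 if n=="scene" else 150]=0
    k,l,st,c=cv2.connectedComponentsWithStats(y.astype(np.uint8)); print(n,[(s[4],cc.round(1)) for s,cc in zip(st[1:],c[1:])][:8])
E
```

```text
scene [  1 170 150]
((151.0589599609375, 322.311279296875), (3437.844970703125, 2491.155029296875), 43.39583969116211) [[-1954.    46.]
 [ -242. -1764.]
 [ 2256.   598.]
 [  544.  2408.]]
[[  544.  2408.]
 [-1954.    46.]
 [  746.  -829.]
 [ 1482.   -66.]]
side [  1 206 189]
((675.998046875, 105.68307495117188), (368.5723571777344, 523.0402221679688), 13.205965042114258) [[ 437.  318.]
 [ 556. -191.]
 [ 915. -107.]
 [ 796.  402.]]
[[ 912. -106.]
 [ 817.  310.]
 [ 770.  388.]
 [ 471.  323.]
 [ 455.  241.]
 [ 560. -187.]]
scene [(np.int32(2), array([253.5, 160.5]))]
side [(np.int32(45), array([170.2, 166.5])), (np.int32(128), array([159.9, 172.6])), (np.int32(14), array([256.8, 177.4])), (np.int32(23), array([147.7, 181.4])), (np.int32(3), array([155.3, 182.7])), (np.int32(14), array([169.8, 182.6])), (np.int32(7), array([138.9, 186.6])), (np.int32(1), array([161., 184.]))]
```

```bash
python3 -m handwheel '[[0.77,-0.62,-0.5,0,0,0,-1],[0.77,-0.62,-0.5,0,0,0,-1],[0.77,-0.62,-0.5,0,0,0,-1],[0.77,-0.62,-0.5,0,0,0,-1],[0.77,-0.62,-0.5,0,0,0,-1],[0.77,-0.62,-0.5,0,0,0,-1],[0.77,-0.62,-0.5,0,0,0,-1],[0.77,-0.62,-0.5,0,0,0,-1]]' 40
python3 -m handwheel '[[0.74,-0.6,0,0,0,0,-1],[0.74,-0.6,0,0,0,0,-1],[0.74,-0.6,0,0,0,0,-1],[0.74,-0.6,0,0,0,0,-1],[0.74,-0.6,0,0,0,0,-1],[0.74,-0.6,0,0,0,0,-1],[0.74,-0.6,0,0,0,0,-1],[0.74,-0.6,0,0,0,0,-1]]'
python3 - <<'E'
from h import *
p=eyes.camera_params("wrist"); im=eyes.read_camera("wrist")
cv2.imwrite("pics/w1.png",im[:,:,::-1]); np.save("w1p.npy",p,allow_pickle=True); print(p)
cv2.imwrite("pics/w1b.png",cv2.resize(im[:,:,::-1],(800,600),interpolation=cv2.INTER_CUBIC))
E
```

```text
time: 1.1
eef_pos: [0.3977, -0.3449, 0.4535]
tcp_rot: [0.993, 0.115, 0.002, 0.002]
contact_force: [-0.1, 1.2, -0.2]
opening: -0.001
finger_force: 0.0
time: 2.1
eef_pos: [0.6305, -0.0476, 0.4486]
tcp_rot: [0.994, 0.113, -0.001, -0.0]
contact_force: [0.1, -0.5, 0.7]
opening: 0.002
finger_force: 0.0
{'K': array([[341.96388091,   0.        , 258.99221037],
       [  0.        , 341.96388091, 195.37148954],
       [  0.        ,   0.        ,   1.        ]]), 'R': array([[ 0.22436572, -0.97450172, -0.00253368],
       [-0.92750702, -0.21434207,  0.30624859],
       [-0.29898285, -0.06636168, -0.9519482 ]]), 't': array([-0.18822382,  0.4750658 ,  0.754245  ])}
```

View pics/w1b.png

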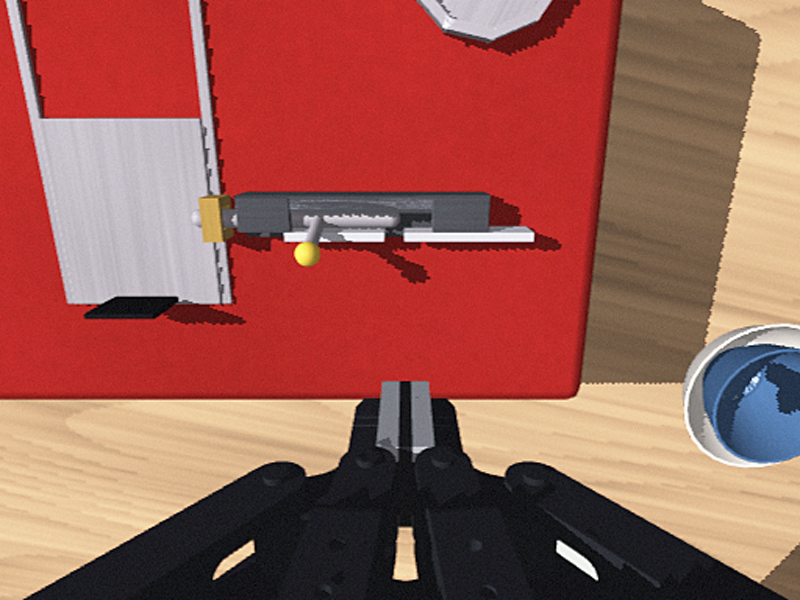

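The wrist view shows the end roofs (235–289 and 433–490 px), the knob at (307,254) and the tab's top edge from (86,318) to (163,318). The white near wall has its notch gap at about 385–404 px. I'll fit the oven pose from these corners.

```bash
cat >> h.py <<'E'
def W(T,X):
    X=np.atleast_2d(X)/1000.; c,s=np.cos(T[2]),np.sin(T[2])
    return np.c_[T[0]+c*X[:,0]-s*X[:,1],T[1]+s*X[:,0]+c*X[:,1],X[:,2]]
def O(T,P):
    P=np.atleast_2d(P); d=P[:,:2]-T[:2]; c,s=np.cos(T[2]),np.sin(T[2])
    return 1000*np.c_[c*d[:,0]+s*d[:,1],-s*d[:,0]+c*d[:,1],P[:,2]]
E
python3 - <<'E'
from h import *
from scipy.optimize import least_squares
p=np.load("w1p.npy",allow_pickle=True).item(); k=512/800
ob=np.array([[-35,-150,245,490,194],[-35,5,245,235,194],[-57,-150,245,490,231],[-57,5,245,237,232],[-35,-28,245,289,196],[-57,-28,245,289,233],[-57,-115,245,433,231],[-106,99,262.5,86,318],[-106,55,262.5,163,318]],float)
f=lambda T:(proj(p,W(T,ob[:,:3]))-ob[:,3:]*k).ravel()
r=least_squares(f,[.686,.065,.235],loss="soft_l1"); T=r.x; print(T,np.degrees(T[2])); print((r.fun if 0 else f(T).reshape(-1,2)).round(1))
np.save("T.npy",T)
for n,uv,z in(("notchL",(385,233),.244),("notchR",(404,233),.244),("wallL",(283,233),.244),("wallR",(534,233),.244),("wallR low",(534,242),.244),("plate c",(40,119),.224),("roof corner",(578,397),.215),("eye",(203,195),.246)):
    print(n,O(T,ray(p,np.array(uv)*k,z)).round(1))
g=lambda v:(proj(p,W(T,[[-50-50*np.sin(v[1]),v[0],232+50*np.cos(v[1])]]))-np.array([307,254])*k).ravel()
s=least_squares(g,[-42,.25],x_scale=[10,.1]); print("pin y",s.x[0],"lean",np.degrees(s.x[1]))
from plant import monitor
print("tcp",O(T,monitor.get_state()["eef_pos"]))
# check in side/scene
for n in("side","scene"):
    q=eyes.camera_params(n); print(n,(proj(q,W(T,[[-106,77,262.5],[-190,-230,218],[-63,-42,280]]))/k).round())
E
```

```text
[0.68499038 0.06468277 0.2356659 ] 13.502661297584236
[[ 0.8  0. ]
 [-0.4  1.5]
 [-0.1 -0.4]
 [ 0.7  0.4]
 [-0.  -0.1]
 [ 1.7 -0.6]
 [-0.1 -0.1]
 [-0.5  0.2]
 [-4.  -0.2]]
notchL [[-58.2 -85.5 244. ]]
notchR [[-58.3 -97.2 244. ]]
wallL [[-57.7 -22.4 244. ]]
wallR [[ -59.1 -177.5  244. ]]
wallR low [[ -64.7 -177.9  244. ]]
plate c [[ 10.8 126.5 224. ]]
roof corner [[-187.2 -225.   215. ]]
eye [[-33.9  23.5 246. ]]
pin y -43.306926736142536 lean 15.253444401131201
tcp [[-79.62513954 -97.04546065 449.24779669]]
side [[429. 333.]
 [449. 229.]
 [399. 278.]]
scene [[408. 223.]
 [292. 304.]
 [395. 251.]]
```

```bash
python3 -m handwheel '[[0.105,-0.184,0,0,0,-0.25,-1],[0.105,-0.184,0,0,0,-0.253,-1],[0.105,-0.184,0,0,0,-0.253,-1],[0.105,-0.184,0,0,0,-0.253,-1],[0.105,-0.184,0,0,0,-0.253,-1],[0.105,-0.184,0.36,0,0,-0.253,-1],[0.105,-0.184,0.36,0,0,-0.253,-1],[0.105,-0.184,0.36,0,0,-0.253,-1],[0.105,-0.184,0.36,0,0,-0.253,-1]]'
cat > st.py <<'E'
from h import *
from plant import monitor
from scipy.spatial.transform import Rotation as Rn
import sys
T=np.load("T.npy"); s=monitor.get_state()
R=Rn.from_quat(s["tcp_rot"]).as_matrix()
print("t",round(s["time"],2),"tcp oven",O(T,s["eef_pos"]).round(1)[0],"yaw-oven",round(np.degrees(np.arctan2(R[1,0],R[0,0])-T[2]),2),"F oven",O([0,0,T[2]],s["contact_force"]).round(-1)[0]/1000)
if len(sys.argv)>3:  # target oven mm -> shift units
    w=W(T,[list(map(float,sys.argv[1:4]))])[0]-s["eef_pos"]; print("shift",(R.T@w/.4).round(4))
E
python3 st.py -37 -24 273
python3 - <<'E'
from h import *
im=eyes.read_camera("wrist")
cv2.imwrite("pics/w2.png",cv2.resize(im[:,:,::-1],(800,600),interpolation=cv2.INTER_CUBIC))
E
```

```text
time: 3.28
eef_pos: [0.6547, 0.0329, 0.3059]
tcp_rot: [0.873, 0.488, -0.001, -0.0]
contact_force: [1.2, 0.4, 0.5]
opening: -0.002
finger_force: 0.0
t 3.27 tcp oven [-36.9 -23.8 305.9] yaw-oven 44.88 F oven [1.3  0.11 0.55]
shift [-0.0003  0.0002  0.0823]
```

View pics/w2.png

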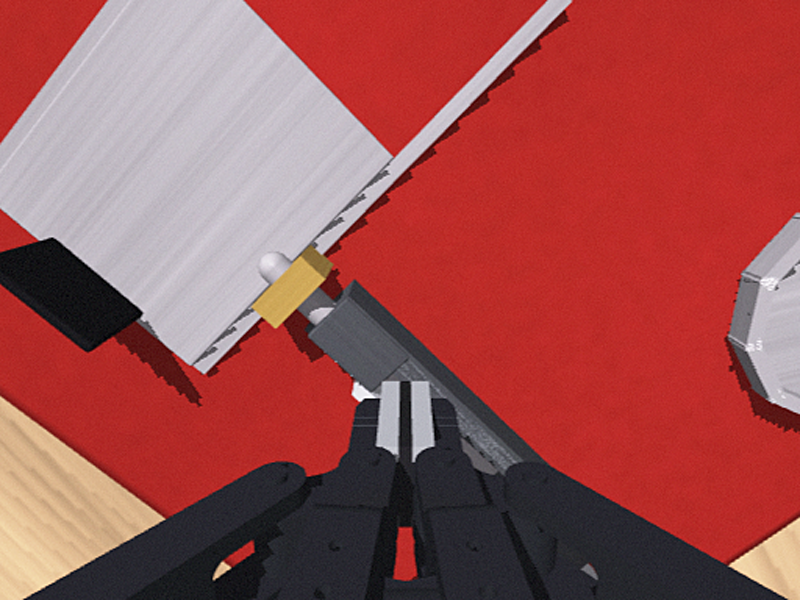

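The view shows the closed fingers over the +y end roof, with the tool turned 45° as intended. The lug is hidden below the image, and the eye is at (290,285). Next I descend and push diagonally.

```bash
python3 -m handwheel '[[0,0,0.083,0,0,0,-1],[0,0,0.083,0,0,0,-1],[-0.025,0,0.083,0,0,0,-1],[-0.03,0,0.083,0,0,0,-1],[-0.035,0,0.083,0,0,0,-1],[-0.035,0,0.083,0,0,0,-1]]'
python3 st.py
python3 - <<'E'
from h import *
T=np.load("T.npy")
for n in("side","scene"):
    p=eyes.camera_params(n);im=eyes.read_camera(n)
    u=proj(p,W(T,[[-60,-60,245]]))[0].astype(int); c=im[u[1]-40:u[1]+40,u[0]-50:u[0]+50,::-1]
    cv2.imwrite(f"pics/c_{n}1.png",cv2.resize(c,None,fx=4,fy=4,interpolation=cv2.INTER_CUBIC))
a=[cv2.imread(f"pics/c_{n}1.png") for n in("side","scene")]
cv2.imwrite("pics/c1.png",np.hstack(a))
E
```

```text
time: 4.08
eef_pos: [0.6478, 0.022, 0.2737]
tcp_rot: [0.873, 0.488, 0.0, 0.0]
contact_force: [-0.3, 0.4, -1.2]
opening: -0.005
finger_force: 0.0
t 4.08 tcp oven [-46.1 -32.8 273.7] yaw-oven 44.96 F oven [-0.19  0.5  -1.2 ]
```

View pics/c1.png

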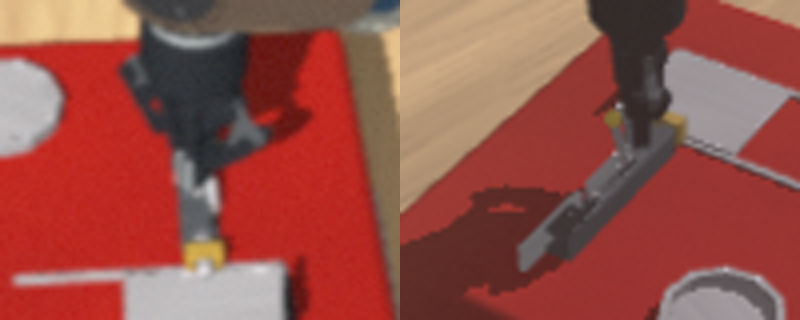

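In the scene crop the knob is at (614,117), just on the -x side of the fingertips, as planned. Now I push towards -y.

```bash
python3 -m handwheel '[[-0.01,0.007,0,0,0,0,-1],[-0.02,0.016,0,0,0,0,-1],[-0.03,0.026,0,0,0,0,-1],[-0.04,0.035,0,0,0,0,-1],[-0.05,0.045,0,0,0,0,-1],[-0.055,0.05,0,0,0,0,-1],[-0.055,0.05,0,0,0,0,-1]]'
python3 st.py
cat > kn.py <<'E'
from h import *
from scipy.optimize import least_squares
T=np.load("T.npy"); p=eyes.camera_params("scene"); im=eyes.read_camera("scene")
hsv=cv2.cvtColor(im,cv2.COLOR_RGB2HSV)
m=cv2.inRange(hsv,(22,120,90),(38,255,255))
u=proj(p,W(T,[[-60,-60,245]]))[0].astype(int)
R=np.zeros_like(m); R[u[1]-35:u[1]+40,u[0]-50:u[0]+50]=1; m*=R
k,l,st,c=cv2.connectedComponentsWithStats(m)
for i in range(1,k):
    if st[i,4]<3: continue
    g=lambda v:(proj(p,W(T,[[-50-50*np.sin(v[1]),v[0],232+50*np.cos(v[1])]]))[0]-c[i])
    s=least_squares(g,[-60,.25],x_scale=[10,.1]); print(st[i,4],c[i].round(1),"pin y %.1f lean %.1f"%(s.x[0],np.degrees(s.x[1])),"res %.1f"%np.abs(s.fun).max())
import sys
if len(sys.argv)>1:
    cv2.imwrite(sys.argv[1],cv2.resize(im[u[1]-40:u[1]+40,u[0]-50:u[0]+50,::-1],None,fx=5,fy=5,interpolation=cv2.INTER_CUBIC))
E
python3 kn.py
```

```text
time: 5.05
eef_pos: [0.6533, -0.0077, 0.2731]
tcp_rot: [0.873, 0.488, -0.0, 0.001]
contact_force: [0.5, 1.0, 0.0]
opening: -0.002
finger_force: 0.3
t 5.05 tcp oven [-47.7 -63.  273.1] yaw-oven 44.96 F oven [0.75 0.89 0.05]
4 [246.5 165.5] pin y -70.7 lean 20.9 res 0.0
```

```bash
python3 -m handwheel '[[-0.006,0.003,0,0,0,0,-1],[-0.01,0.006,0,0,0,0,-1],[-0.014,0.01,0,0,0,0,-1],[-0.018,0.014,0,0,0,0,-1],[-0.022,0.018,0,0,0,0,-1],[-0.025,0.021,0,0,0,0,-1],[-0.025,0.021,0,0,0,0,-1]]'
python3 st.py; python3 kn.py pics/k1.png
```

```text
time: 5.98
eef_pos: [0.655, -0.0208, 0.2729]
tcp_rot: [0.873, 0.488, -0.001, 0.0]
contact_force: [0.4, -0.6, 0.2]
opening: 0.001
finger_force: 0.0
t 5.97 tcp oven [-49.1 -76.1 272.9] yaw-oven 44.95 F oven [ 0.23 -0.63  0.19]
6 [243.5 168. ] pin y -85.4 lean 22.9 res 0.0
```

View pics/k1.png

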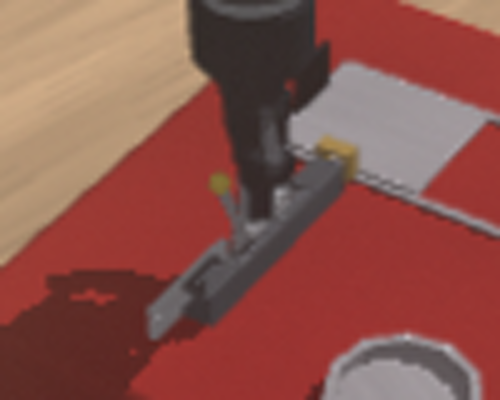

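The scene crop shows the lug still leaning against the near wall, knob at (220,183), pin at about y = -86. Now I step slowly toward the notch with a slight sideways press.

```bash
python3 -m handwheel '[[-0.0025,0.001,0,0,0,0,-1],[-0.005,0.002,0,0,0,0,-1],[-0.0075,0.003,0,0,0,0,-1],[-0.01,0.004,0,0,0,0,-1],[-0.01,0.004,0,0,0,0,-1]]'
python3 st.py; python3 kn.py
python3 -m handwheel '[[-0.0025,0.001,0,0,0,0,-1],[-0.005,0.002,0,0,0,0,-1],[-0.0075,0.003,0,0,0,0,-1],[-0.0075,0.003,0,0,0,0,-1],[-0.0075,0.003,0,0,0,0,-1]]'
python3 st.py; python3 kn.py pics/k2.png
```

```text
time: 6.65
eef_pos: [0.6544, -0.0244, 0.2731]
tcp_rot: [0.873, 0.488, -0.0, 0.0]
contact_force: [-0.2, 0.2, 0.3]
opening: -0.003
finger_force: 0.0
t 6.65 tcp oven [-50.5 -79.4 273.1] yaw-oven 44.97 F oven [-0.16  0.27  0.26]
4 [242.5 168.5] pin y -88.3 lean 25.3 res 0.0
time: 7.32
eef_pos: [0.6539, -0.0274, 0.2731]
tcp_rot: [0.873, 0.488, -0.0, -0.0]
contact_force: [-0.4, -0.2, 0.5]
opening: -0.002
finger_force: 0.0
t 7.33 tcp oven [-51.7 -82.3 273.1] yaw-oven 44.97 F oven [-0.4  -0.09  0.53]
5 [235.6 177.2] pin y -136.9 lean 16.1 res 0.0
```

View pics/k2.png

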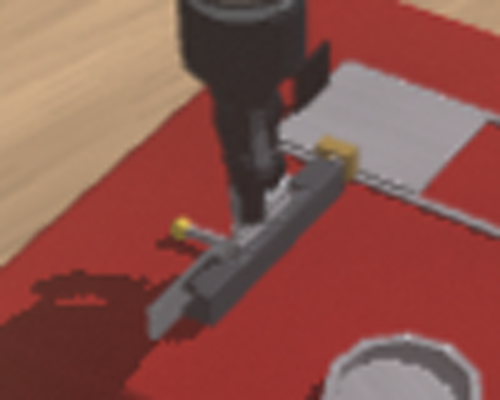

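```bash
sed -i 's/\[-60,.25\]/[-90,1.4]/' kn.py; python3 kn.py
```

```text
5 [235.6 177.2] pin y -89.4 lean 93.7 res 0.0
```

The scene crop shows the lug fallen sideways, knob at (181,228) on the roof. The fit gives y ≈ -89 and lean ≈ 94°, so it is parked in the notch. Now I lift and go round to the tab's -x side.

```bash
python3 -m handwheel '[[0.01,0,-0.1,0,0,0,-1],[0.01,0,-0.2,0,0,0,-1],[0.01,0,-0.2,0,0,0,-1],[0.108,-0.455,-0.2,0,0,0.25,-1],[0.108,-0.455,-0.2,0,0,0.25,-1],[0.108,-0.455,-0.2,0,0,0.25,-1],[0.108,-0.455,-0.2,0,0,0.25,-1],[0.108,-0.455,-0.2,0,0,0.25,-1],[0.108,-0.455,-0.2,0,0,0.25,-1]]'
python3 st.py -150 77 253; python3 kn.py
```

```text
time: 8.55
eef_pos: [0.5215, 0.1043, 0.3524]
tcp_rot: [0.993, 0.118, -0.001, -0.0]
contact_force: [0.0, 0.1, -0.2]
opening: 0.002
finger_force: 0.0
t 8.55 tcp oven [-149.7   76.7  352.4] yaw-oven 0.06 F oven [ 0.06  0.08 -0.19]
shift [-0.0004 -0.0008  0.2486]
5 [235.6 177.2] pin y -89.4 lean 93.7 res 0.0
```

```bash
python3 -m handwheel '[[0,0,0.15,0,0,0,-1],[0,0,0.249,0,0,0,-1],[0,0,0.249,0,0,0,-1],[0.04,0,0.249,0,0,0,-1],[0.07,0,0.249,0,0,0,-1],[0.09,0,0.249,0,0,0,-1],[0.11,0,0.249,0,0,0,-1],[0.13,0,0.249,0,0,0,-1],[0.15,0,0.249,0,0,0,-1],[0.15,0,0.249,0,0,0,-1]]'
python3 st.py; python3 kn.py pics/d1.png
```

```text
time: 9.85
eef_pos: [0.5803, 0.1188, 0.2533]
tcp_rot: [0.993, 0.117, 0.0, -0.0]
contact_force: [-0.7, -1.0, 0.1]
opening: 0.001
finger_force: 0.0
t 9.85 tcp oven [-89.1  77.1 253.3] yaw-oven -0.02 F oven [-0.92 -0.78  0.1 ]
5 [235.6 177.2] pin y -89.4 lean 93.7 res 0.0
```

View pics/d1.png

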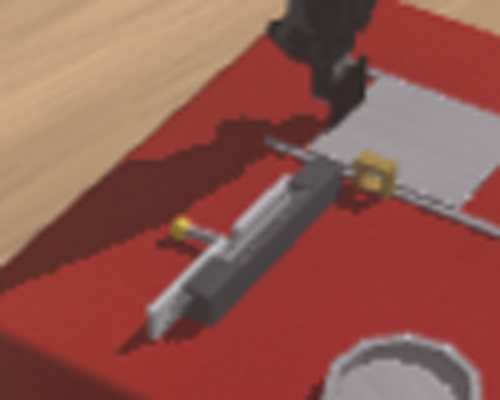

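The damper is sliding, its eye now at (375,172) clear of the pin, and the lug is still parked. Continuing to the stop.

```bash
python3 -m handwheel '[[0.02,0,0,0,0,0,-1],[0.04,0,0,0,0,0,-1],[0.06,0,0,0,0,0,-1],[0.08,0,0,0,0,0,-1],[0.095,0,0,0,0,0,-1],[0.105,0,0,0,0,0,-1],[0.105,0,0,0,0,0,-1],[0.105,0,0,0,0,0,-1]]'
python3 st.py
python3 -m handwheel '[[0.004,0,0,0,0,0,-1],[0.008,0,0,0,0,0,-1],[0.008,0,0,0,0,0,-1]]'
python3 st.py
```

```text
time: 10.9
eef_pos: [0.6209, 0.1286, 0.2541]
tcp_rot: [0.993, 0.117, 0.001, -0.0]
contact_force: [-0.3, -0.8, -0.1]
opening: -0.005
finger_force: 0.0
t 10.9 tcp oven [-47.4  77.1 254.1] yaw-oven -0.02 F oven [-0.46 -0.66 -0.12]
time: 11.28
eef_pos: [0.6238, 0.1292, 0.2538]
tcp_rot: [0.993, 0.117, 0.0, -0.0]
contact_force: [-0.3, -0.1, 0.4]
opening: 0.004
finger_force: 0.3
t 11.28 tcp oven [-44.4  77.  253.8] yaw-oven -0.02 F oven [-0.27 -0.    0.44]
```

```bash
python3 -m handwheel '[[0.004,0,0,0,0,0,-1],[0.008,0,0,0,0,0,-1],[0.008,0,0,0,0,0,-1]]' | grep -E 'force|eef'
python3 st.py
python3 -m handwheel '[[0.004,0,0,0,0,0,-1],[0.008,0,0,0,0,0,-1],[0.008,0,0,0,0,0,-1]]'| grep -E 'force|eef'
python3 st.py; python3 kn.py
```

```text
eef_pos: [0.6244, 0.1293, 0.2537]
contact_force: [-10.5, -2.4, 5.9]
finger_force: 5.3
t 11.65 tcp oven [-43.8  77.  253.7] yaw-oven -0.01 F oven [-10.76   0.16   5.95]
eef_pos: [0.6245, 0.1293, 0.2537]
contact_force: [-20.3, -5.6, 8.8]
finger_force: 10.9
t 12.03 tcp oven [-43.7  77.  253.7] yaw-oven 0.01 F oven [-21.07  -0.74   8.79]
5 [235.6 177.2] pin y -89.4 lean 93.7 res 0.0
```

The force rises firmly at x = -43.7, where the stop was predicted (-44). I back off and check.

```bash
python3 -m handwheel '[[-0.02,0,0,0,0,0,-1],[-0.06,0,0,0,0,0,-1],[-0.1,0,0,0,0,0,-1],[-0.1,0,-0.1,0,0,0,-1],[-0.2,0,-0.3,0,0,0,-1],[-0.25,0,-0.4,0,0,0,-1],[-0.25,0,-0.4,0,0,0,-1],[-0.25,0,-0.4,0,0,0,-1]]' | grep -E 'force|eef'
python3 kn.py
python3 - <<'E'
from h import *
T=np.load("T.npy"); p=eyes.camera_params("wrist"); im=eyes.read_camera("wrist"); k=512/800
print((proj(p,W(T,[[-31,55,262.5],[-31,99,262.5],[-106,77,262.5]]))/k).round())
cv2.imwrite("pics/e1.png",cv2.resize(im[:,:,::-1],(800,600),interpolation=cv2.INTER_CUBIC))
E
```

```text
eef_pos: [0.5329, 0.1074, 0.4141]
contact_force: [1.0, 0.2, -0.5]
finger_force: 0.0
4 [235.5 177. ] pin y -89.8 lean 92.5 res 0.0
[[449.  72.]
 [356.  72.]
 [403. 231.]]
```

View pics/e1.png

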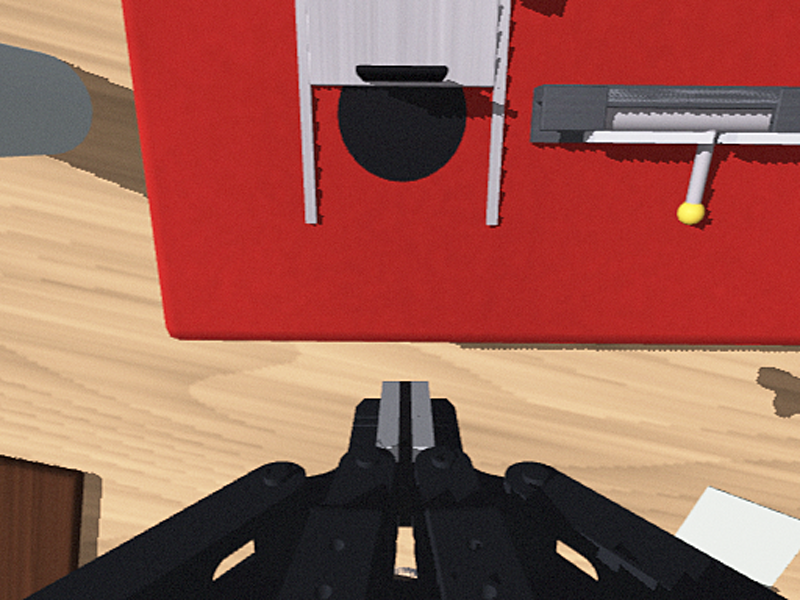

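The lug lies in the notch with its knob on the roof at (690,212). The flue hole is open at (402,120), and the tab's top edge at row 66–72 matches the predicted open position. The robot touches nothing, so I hand in.

```bash
python3 -c "
from plant import ctrl; print(ctrl.sign_off())"
```

```text
the job is handed in; nothing more can be done
None
```

The flue is open: the pin is out of the damper's bore with its lug parked in the side notch, the damper is at its open stop, and the job was handed in at about 13 s with the robot touching nothing; I steered clear of the spoon rest, canister and bowls.

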